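# Slide two spice tins into their own wells of a tin tray

### The arm

A 7-joint arm with a two-finger parallel gripper is mounted at the origin on a cart in front of the work surface, level with it; the furniture and walls round the work are solid. World frame = base frame: x ahead of the robot, y to its left, z up, the work surface at z = 0. Lengths are in m, angles in rad, forces in N, time in s.
With the tool pointing down it reaches from about 0.4 to 0.85 m from the base axis. Payload 4.4 kg.
Tool frame: the origin (TCP) lies midway between the tips of the shut fingers; the grasp point (between the pads) lies 19 mm behind it (robot.grip_point_offset is the distance from the TCP to the grasp point, in m); z points along the fingers, y is the line along which they close (so a half turn about z gives the same grasp; the last joint's range is limited). The gripper opens to 94 mm and grips with 3 to 60 N. Pads are 16 mm wide; open, the fingers measure 119 mm over their backs; the gripper's body (75 mm by 177 mm) begins 78 mm behind the grasp point.
Start: joints at [-1.295, 0.628, 0.038, 1.517, -0.027, 0.996, -0.02], TCP at [0.218, 0.612, 0.205] pointing down, gripper open.
Joint ranges: [-3.06, 3.06], [-0.37, 2.12], [-1.25, 1.32], [0.18, 2.47], [-1.1, 4.24], [0.23, 1.98], [-2.94, 2.94]. Speed limits (rad/s): [2.57, 2.57, 3.14, 3.14, 3.14, 3.14, 3.14].

### API

Orientations are given as a unit quaternion [x, y, z, w].
In Python, from bench import sensors, get_image, camera_params, finish_job, boxes_of, outline_of, robot gives the robot as it stands. The module is installed in compiled form; this text tells all that it offers.
- The arm moves only by the tool servo_tool, never from a script. Its argument "commands" is a list of rows, each a list of 4 numbers: the shift along the tool's x, y, z in mm, then the turn about the tool's z in degrees. In form: [[x, y, z, roll], ...]. A call has 1 to 5 rows; each row shifts and turns the commanded pose from where the row before left it, along the tool's axes as they then stand; what a row does not reach is not made up. A row lasts 1/8 s, in which the tool goes at most 62.5 mm and 10.7 degrees, less where a joint would pass 70% of its speed; a pose out of reach is approached as far as the arm can. A call with a gripper value outside its range is refused whole. "claw" is the opening, from -1 (shut) to 1 (fully open), so that 0 is half open, set as the call begins (left out, the last holds). The fingers move at their own pace and stop on an object; "newtons" is the grip in N (left out, the last holds). Time passes only in rows, so rows that do not move let the fingers close. It gives the time, the measured TCP pose, the force, the opening and the grip force at its end, in the units of the state.
- sensors.get_obs(): the state, without advancing time (a new reading comes with each control period).
- get_image(name): name is "scene" or "top" or "wrist"; returns the picture (420x560x3 uint8, blue, green, red); there is no depth.
- camera_params(name): a dict with "fx", "fy", "cx", "cy" (pixels), "camera_from_world" (4x4, takes a point from world to camera coordinates); the wrist camera has in their place "mount" (4x4, takes a point from camera to tool coordinates, whose origin is the TCP and whose axes are the flange's). Camera axes: x right, y down, z forward; pixel columns grow to the right and rows downward; lengths in m; the calibration is good to about 2 mm. A picture is of the moment at which its call begins: read the wrist's pose just before it. camera_params takes no time and is no camera call.
- finish_job(): hands the job in; it is judged then, once.
Trained networks look in the newest picture that a camera, given by its name, has taken for a name from the list of things; names that differ only in an ending like _2 or _b are one class to them, and where a whole thing is asked for, a point or a joint stands for the part that bears it (a point fixed in the world has none). Each returns a list of dicts, best first, with "p" (0 to 1); they miss things now and then, are a little off and sometimes report something else, mostly with a low value. They report only what shows in the picture. A call takes as long as a camera call. They do not tell look-alikes from the thing itself.
- boxes_of(camera, target): "bbox" ([left, top, width, height] in pixels, round what is visible of it).
- outline_of(camera, target): "region" (420x560 bool, what is visible of it) and "bbox" ([left, top, width, height] in pixels, round what is visible of it).
The state is a dict: "clock": time; "joints": joint angles; "dq": joint speeds; "tau": joint torques, N m; "eef_pos": TCP position; "orientation": TCP orientation; "force": force on the tool from outside, world axes, zero at the start; "moment": the same for the moment, N m; "gripper_width": finger opening in m; "grasp_force": force on a finger pad.
Only numpy, scipy, OpenCV 4.12 (cv2) and the standard library are available. Lean on these libraries where they do the work, as an engineer would, in place of code of your own. Each camera call takes 0.05 s, during which the arm holds its last target. There are 200 camera calls.

### The job

The flat spice tins with the green and the yellow lid have been left on the bare strip of the bamboo tin tray. Slide each across the tray, without picking it up, into the round well that fits it most closely, so that it drops in and sits flat on the well's bottom. Leave the white-lidded tin in its well and the spice jars and honey jar beside the tray where they are, and let go of everything.

Things in the scene. Friction and masses are not known exactly. Their poses are not given: they have to be found in the camera images.
- tray: Bamboo tray, fixed, 182 x 412 mm over its rim. Origin: centre of its underside, on the counter; z up, x to the far side, y along the row of wells. Flat deck 20 mm above the counter, with a lip 6 mm wide, 4 mm above the deck, all round. Four wells 10 mm deep in a row at tray x +36 mm. The deck in front, x -85 to 0 mm, is bare; the two loose tins start there, near x -38, one at each end (y +-161).
- well_42 (a point): Centre of the mouth of the 42 mm well, at deck height (tray x +36, y +100.5 mm); the white tin sits in it. All wells have a 1 mm chamfer and their dark felt bottom 10 mm above the counter; their diameters grow from +y to -y.
- well_50 (a point): Centre of the mouth of the 50 mm well, at deck height (tray x +36, y +45.5 mm); empty.
- well_58 (a point): Centre of the mouth of the 58 mm well, at deck height (tray x +36, y -17.5 mm); empty.
- well_66 (a point): Centre of the mouth of the 66 mm well, at deck height (tray x +36, y -88.5 mm); empty, and it stays empty: too wide for either tin.
- green_tin: Flat round metal tin with a green lid, diameter 45 mm, height 30 mm, about 80 g; it starts at either end of the bare strip. Origin: centre of its underside; z up. Fits the 50 mm well. Slides with ordinary friction when pushed low on its side, and drops by itself once centred over its well; seated, its top stands 20 mm above the deck.
- yellow_tin: Flat round metal tin with a yellow lid, diameter 53 mm, height 30 mm, about 110 g, at the other end of the strip. Origin: centre of its underside; z up. Fits the 58 mm well. Slides and drops like the green one. A tin that catches askew in its own well goes home with a light press (under 10 N) on its top.
- white_tin: Flat round metal tin with a white lid, diameter 37 mm, height 30 mm, already seated in the 42 mm well, to be left there. Origin: centre of its underside.
- spice_a: Bystander: spice jar with a green cap, 46 mm in diameter, 106 mm high, standing on the counter to the left of the tray. Origin: centre of its underside.
- spice_d: Bystander: spice jar with a dark cap, 41 mm in diameter, 105 mm high, standing on the counter to the right of the tray. Origin: centre of its underside.
- honey_jar: Bystander: honey jar, 71 mm in diameter, 110 mm high, standing to the right of the tray. Origin: centre of its underside.
Things that resemble listed ones, but are neither listed nor needed, are in the scene too. Leave any orange or red look-alike of the green_tin alone.

How it is judged:
At the end, for the whole second after the job is handed in: The green tin is in the 50 mm well and the yellow tin in the 58 mm well, and the white tin still in the 42 mm well: each within 4 mm of the well's centre, its underside within 3 mm of the well's bottom, level within 0.1 rad, and the two moved tins at rest (horizontal distance between green_tin and well_50 below 0.004 m and z of each of green_tin, yellow_tin, white_tin in the frame of tray below 0.013 m and angle between each of green_tin, yellow_tin, white_tin's own z axis and vertical below 0.1 rad and linear speed of each of green_tin, yellow_tin below 0.02 m/s and horizontal distance between yellow_tin and well_58 below 0.004 m and horizontal distance between white_tin and well_42 below 0.004 m); the robot touches nothing.
It fails at once if the green or yellow tin is picked up: raised more than 15 mm off the deck (z of any of green_tin, yellow_tin in the frame of tray above 0.035 m).
It fails at once if the white tin is taken out of its well (distance of white_tin from where it was at the start of the episode above 0.012 m).
It fails at once if a jar beside the tray is shifted more than 30 mm (distance of any of spice_a, spice_d, honey_jar from where it was at the start of the episode above 0.03 m).
It also fails if it takes over 72 s, if anything falls off the work surface, if the arm or the gripper's body presses on something with over 40 N, if the wrist force passes 120 N, or if a joint passes its speed limit or range.

## Working session

There is one attempt and no reset: what is moved stays moved. The work goes in short steps, Python scripts to look and compute and a tool call to move; the robot and the scene stay as the last step left them, time stands still between calls to the robot, and variables do not carry over. Pictures are saved under pics/ and viewed, at most 10 in all, crops included, and the job is handed in when it is done.

Besides the shell and the picture viewer there is one more tool, called by a JSON object that holds its "fn" and its "kwargs". servo_tool: Moves the arm, as the interface text tells. Its arguments: {"type":"object","properties":{"commands":{"type":"array","items":{"type":"array","items":{"type":"number"}}},"claw":{"type":"number"},"newtons":{"type":"number"}},"required":["commands"]}

```bash
mkdir -p pics
python3 - <<'E'
from bench import *
import cv2,numpy as np
o=sensors.get_obs();print(o['clock'],o['eef_pos'],o['orientation'],o['force'],o['gripper_width'])
a=get_image('scene');b=get_image('top')
cv2.imwrite('pics/s.png',a);cv2.imwrite('pics/t.png',b)
for c in('scene','top'):
  for n in('tray','green_tin','yellow_tin','white_tin','spice_a','spice_d','honey_jar'):
    print(c,n,[(x['bbox'],round(x['p'],2)) for x in boxes_of(c,n)][:5])
  p=camera_params(c);print(p)
print(camera_params('wrist'),sensors.get_obs()['clock'])
E
```

```text
0.0 [0.21759634 0.6118084  0.20459328] [ 1.70043364e-01  9.85436161e-01 -8.98040153e-04 -1.44565685e-04] [ 0.4815662  -0.88312364 -0.0764057 ] 0.09360527610325464
scene tray [([204.4, 168.3, 105.0, 69.5], 0.67)]
scene green_tin [([323.4, 199.5, 12.0, 13.7], 0.71), ([302.5, 238.6, 12.4, 15.3], 0.42)]
scene yellow_tin [([212.3, 178.8, 11.8, 13.7], 0.72), ([378.7, 229.5, 17.2, 25.7], 0.42)]
scene white_tin [([184.4, 144.2, 11.8, 29.6], 0.34)]
scene spice_a [([184.4, 143.7, 11.1, 28.2], 0.75), ([376.8, 225.9, 18.7, 28.6], 0.62)]
scene spice_d [([184.4, 143.7, 11.1, 28.2], 0.75), ([376.8, 225.9, 18.7, 28.6], 0.62)]
scene honey_jar [([399.4, 208.7, 23.6, 32.2], 0.6)]
{'fx': 477.77887566725013, 'fy': 477.77887566725013, 'cx': 275.84783646185485, 'cy': 203.05811252468584, 'camera_from_world': array([[ 0.48603441, -0.87384841, -0.01262982, -0.23839232],
       [-0.59062645, -0.31778599, -0.74173612,  0.32167896],
       [ 0.64415134,  0.36796878, -0.6705729 ,  1.57140439],
       [ 0.        ,  0.        ,  0.        ,  1.        ]])}
top tray [([179.4, 176.7, 146.4, 70.7], 0.9)]
top green_ti
[... 632 characters left out ...]
ray([[-0.02873106, -0.9993792 , -0.02038978,  0.02298738],
       [-0.98557029,  0.03172632, -0.16626677,  0.48950309],
       [ 0.16681044,  0.01531854, -0.98586998,  1.37144416],
       [ 0.        ,  0.        ,  0.        ,  1.        ]])}
{'fx': 372.4296199868937, 'fy': 372.4296199868937, 'cx': 281.6034147427183, 'cy': 212.12910854131476, 'mount': array([[ 9.81812841e-04, -9.66164913e-01, -2.57923238e-01,
         7.57046809e-02],
       [ 9.99999371e-01,  8.08945382e-04,  7.76345633e-04,
         4.77667623e-04],
       [-5.41432100e-04, -2.57923838e-01,  9.66165100e-01,
        -1.78945915e-01],
       [ 0.00000000e+00,  0.00000000e+00,  0.00000000e+00,
         1.00000000e+00]])} 0.8
```

Run:
```python
import cv2,numpy as np
b=cv2.imread('pics/t.png');a=cv2.imread('pics/s.png')
t=cv2.resize(b[140:260,100:480],(798,252),interpolation=cv2.INTER_CUBIC)
s=cv2.resize(a[130:270,170:430],(640,345),interpolation=cv2.INTER_CUBIC)
c=np.zeros((598,800,3),np.uint8);c[:252,:798]=t;c[253:598,:640]=s
cv2.imwrite('pics/c1.png',c)
```

```text
(no output)
```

View pics/c1.png

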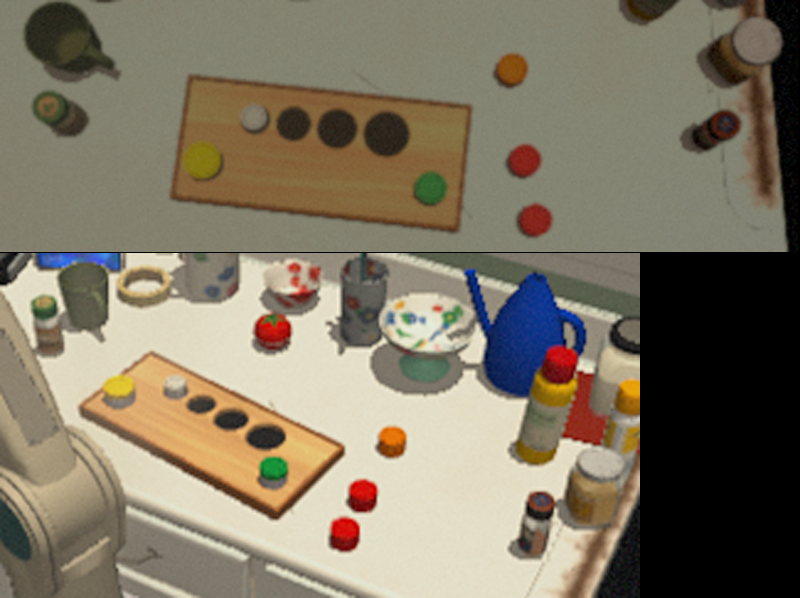

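The composite shows the yellow tin at top-view px (196,216) and the white tin at (221,196). The three empty wells are at about (239,199), (260,201) and (284,203). The green tin is at (305,230), the only green lid. The look-alikes are orange at (343,173) and red at (349,217) and (354,244), all off the tray.

```bash
cat > h.py <<'E'
from bench import *
import cv2,numpy as np
from scipy.spatial.transform import Rotation as R
def cam(name,obs=None):
    p=camera_params(name);K=np.array([[p['fx'],0,p['cx']],[0,p['fy'],p['cy']],[0,0,1]])
    if name=='wrist':
        T=np.eye(4);T[:3,:3]=R.from_quat(obs['orientation']).as_matrix();T[:3,3]=obs['eef_pos']
        return K,T@p['mount']
    return K,np.linalg.inv(p['camera_from_world'])
def ray(K,W,uv):
    return W[:3,3],W[:3,:3]@np.linalg.solve(K,[uv[0],uv[1],1.])
def onz(K,W,uv,z):
    c,d=ray(K,W,uv);return c+d*(z-c[2])/d[2]
def proj(K,W,P):
    q=np.linalg.inv(W)@np.append(P,1);q=K@q[:3];return q[:2]/q[2]
def tool(obs,P):   # world point -> mm in tool axes
    return 1000*R.from_quat(obs['orientation']).inv().apply(np.array(P)-obs['eef_pos'])
E
python3 - <<'E'
from h import *
K,W=cam('top')
f=lambda u,v,z:onz(K,W,(100+u/2.1,140+v/2.1),z)
w=[f(293,123,.02),f(337,128,.02),f(386,133,.02)]
print(np.round(w,3),'white',f(254,118,.04),'yel',f(202,160,.05),'gr',f(430,188,.05))
d=w[0]-w[2];print(np.linalg.norm(d),np.degrees(np.arctan2(d[1],d[0]))-90)
print('spice',f(50,108,.1),f(720,125,.1),f(760,40,.1), 'cornerFar',f(190,76,.024),f(470,106,.024),'near',f(172,198,.024),f(458,230,.024))
o=sensors.get_obs();print(tool(o,[*w[0][:2],.2]))
E
```

```text
[[0.532 0.135 0.02 ]
 [0.523 0.072 0.02 ]
 [0.513 0.003 0.02 ]] white [0.53733338 0.18825486 0.04      ] yel [0.47798758 0.25993594 0.05      ] gr [ 0.42873651 -0.05616431  0.05      ]
0.13392797031302836 -8.094848238044179
spice [0.54813714 0.45758547 0.1       ] [ 0.49511668 -0.44517379  0.1       ] [ 0.61039679 -0.50886983  0.1       ] cornerFar [0.60531807 0.28256584 0.024     ] [ 0.54789829 -0.11822882  0.024     ] near [0.42920267 0.30753385 0.024     ] [ 0.37173529 -0.09386798  0.024     ]
[-456.16449027 -344.21528547    5.46309487]
```

{"fn": "servo_tool", "kwargs": {"commands": [[-40,-40,-13,0],[-40,-40,-13,0],[-40,-40,-13,0],[-40,-40,-13,0],[-40,-40,-13,0]]}}

```text
clock: 1.42
eef_pos: [0.34, 0.3553, 0.2711]
orientation: [0.17, 0.985, 0.0, 0.0]
force: [1.3, 1.1, 1.0]
gripper_width: 0.0938
grasp_force: 0.0
```

{"fn": "servo_tool", "kwargs": {"commands": [[-40,-40,0,0],[-40,-40,0,0],[-40,-40,0,0],[-40,-40,0,-5],[-40,-40,0,-6.5]]}}

```text
clock: 2.05
eef_pos: [0.4655, 0.1022, 0.2708]
orientation: [0.069, 0.998, 0.0, 0.0]
force: [1.5, 0.8, 0.4]
gripper_width: 0.0941
grasp_force: 0.0
```

{"fn": "servo_tool", "kwargs": {"commands": [[0,0,0,0],[0,0,0,0]]}}

```text
clock: 2.3
eef_pos: [0.4647, 0.1043, 0.2704]
orientation: [0.071, 0.997, 0.0, -0.0]
force: [-0.7, 0.9, -0.0]
gripper_width: 0.0938
grasp_force: 0.0
```

```bash
cat > look.py <<'E'
from h import *
import sys,pickle
t=sys.argv[1]
o=sensors.get_obs();a=get_image('wrist');cv2.imwrite(f'pics/w{t}.png',a);pickle.dump(o,open(f'o{t}.pkl','wb'))
for n in('green_tin','yellow_tin','white_tin'):
    print(n,[(x['bbox'],round(x['p'],2)) for x in boxes_of('wrist',n)][:4])
K,W=cam('wrist',o);Z=onz
hsv=cv2.cvtColor(a,cv2.COLOR_BGR2HSV)
for n,z,m in(('green',.05,cv2.inRange(hsv,(45,100,40),(85,255,255))),('yellow',.05,cv2.inRange(hsv,(24,150,60),(34,255,255))),('dark',.02,cv2.inRange(hsv,(0,0,0),(179,255,75)))):
    m=cv2.morphologyEx(m,cv2.MORPH_OPEN,np.ones((3,3)))
    k,l,s,c=cv2.connectedComponentsWithStats(m)
    for i in range(1,k):
        if s[i,4]>400: print(n,s[i],c[i].round(1),onz(K,W,c[i],z).round(4))
E
python3 look.py 1
```

```text
green_tin [([0.0, 127.5, 36.6, 40.2], 0.83), ([69.6, 290.0, 36.2, 42.2], 0.83), ([17.2, 194.4, 49.3, 42.3], 0.64), ([110.4, 148.4, 52.3, 50.7], 0.59)]
yellow_tin [([396.3, 150.3, 55.6, 51.9], 0.97)]
white_tin [([345.6, 215.1, 39.4, 35.6], 0.9)]
green [ 112  153   44   41 1389] [133.3 172.6] [ 0.4292 -0.0512  0.05  ]
yellow [ 405  152   49   48 1742] [428.8 175.7] [0.4775 0.2644 0.05  ]
dark [ 165    0  126   39 3608] [232.4  15.3] [0.2852 0.0789 0.02  ]
dark [183  36 108  21 512] [237.9  45.9] [0.3152 0.0796 0.02  ]
dark [ 182  204   52   49 1973] [207.4 228.1] [0.5106 0.0084 0.02  ]
dark [ 243  208   46   42 1505] [265.2 228.2] [0.5205 0.0775 0.02  ]
dark [ 298  211   38   36 1091] [316.6 228.4] [0.5295 0.1389 0.02  ]
dark [    0   249   560   171 40138] [283.8 356.9] [0.7013 0.0748 0.02  ]
```

View pics/w1.png

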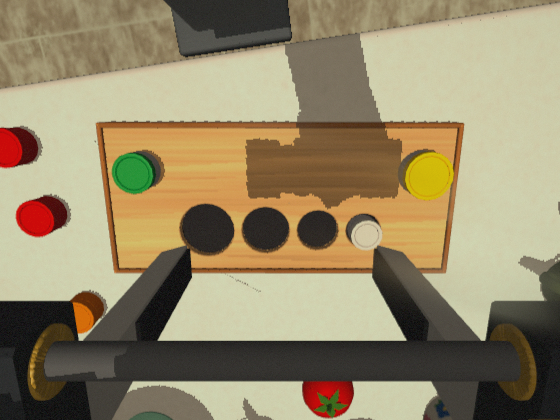

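The wrist picture shows green at (133,173), yellow at (429,176) and white in its well at (366,234). The wells are at (207,228), (265,228) and (317,228), and the tray corners at about (98,123), (462,124), (445,271) and (116,271). I'll take a second, lower view next.

{"fn": "servo_tool", "kwargs": {"commands": [[0,-15,40,0],[0,-15,40,0],[0,0,0,0],[0,0,0,0]]}}

```text
clock: 3.0
eef_pos: [0.4617, 0.0754, 0.1916]
orientation: [0.07, 0.998, 0.0, 0.001]
force: [-0.1, 0.4, -0.4]
gripper_width: 0.0939
grasp_force: 0.0
```

```bash
python3 look.py 2
python3 - <<'E'
import cv2
a=cv2.imread('pics/w2.png');cv2.imwrite('pics/w2c.png',cv2.resize(a[:330],(800,471)))
E
```

```text
green_tin [([1.8, 132.7, 12.9, 39.3], 0.67), ([102.3, 156.4, 66.0, 56.0], 0.65)]
yellow_tin [([452.6, 159.5, 73.8, 59.2], 0.72), ([89.2, 119.7, 446.9, 186.8], 0.24)]
white_tin [([387.7, 235.1, 49.1, 39.6], 0.83)]
green [ 105  160   54   50 2112] [131.5 184.4] [ 0.4289 -0.0513  0.05  ]
yellow [ 467  160   60   59 2672] [496.3 189.2] [0.4775 0.2643 0.05  ]
dark [ 178    0  123   32 2876] [242.2  12.2] [0.3007 0.0651 0.02  ]
dark [    0   222   560   198 41653] [279.1 346.6] [0.6283 0.0504 0.02  ]
dark [ 264  226   54   49 2098] [290.4 249.7] [0.5197 0.0773 0.02  ]
```

View pics/w2c.png

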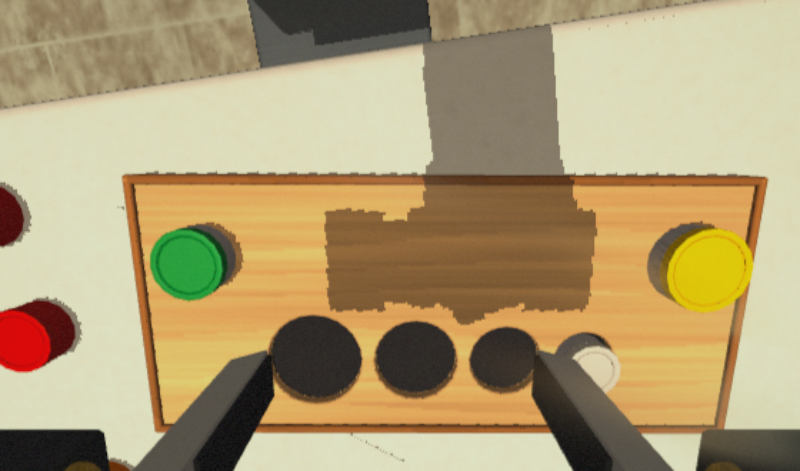

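Run:
```python
from h import *
import pickle
o1,o2=[pickle.load(open(f'o{i}.pkl','rb')) for i in(1,2)]
V1,V2=cam('wrist',o1),cam('wrist',o2)
def tri(p,q):
    A=[];b=[]
    for V,u in((V1,p),(V2,q)):
        c,d=ray(*V,u);d/=np.linalg.norm(d);M=np.eye(3)-np.outer(d,d);A.append(M);b.append(M@c)
    return np.linalg.lstsq(np.vstack(A),np.hstack(b),rcond=None)[0]
print('tri g',tri((133.3,172.6),(131.5,184.4)),'y',tri((428.8,175.7),(496.3,189.2)),'w58',tri((265.2,228.2),(290.4,249.7)))
pts=[(-88.5,(207.4,228.1)),(-17.5,(265.2,228.2)),(45.5,(316.6,228.4))]
L=np.array([[.036,y/1000] for y,_ in pts]+[[.036,-.0175]])
G=np.array([onz(*V1,u,.015)[:2] for _,u in pts]+[onz(*V2,(290.4,249.7),.015)[:2]])
lm,gm=L.mean(0),G.mean(0);H=(L-lm).T@(G-gm);th=np.arctan2(H[0,1]-H[1,0],H[0,0]+H[1,1])
Rm=np.array([[np.cos(th),-np.sin(th)],[np.sin(th),np.cos(th)]]);t=gm-Rm@lm
print('yaw',np.degrees(th),'t',t,'res mm',(G-(L@Rm.T+t))*1000)
for n,c in(('w50',(.036,.0455)),('w58',(.036,-.0175))):print(n,Rm@c+t)
for n,p in(('g',(.429,-.0512)),('y',(.4775,.2643))):print(n,1000*Rm.T@(np.array(p)-t))
for c in((98,123),(462,124),(445,271),(116,271)):print('corner',1000*Rm.T@(onz(*V1,c,.024)[:2]-t))
for c in((124,176),(766,178),(722,431),(157,431)):print('corner2',1000*Rm.T@(onz(*V2,(c[0]*.7,c[1]*.7),.024)[:2]-t))
print(o2['eef_pos'],R.from_quat(o2['orientation']).as_matrix().round(3).tolist())
```

```text
tri g [ 0.42988494 -0.05417605  0.04307078] y [0.47759548 0.26462768 0.04951955] w58 [0.52248825 0.07697563 0.01303068]
yaw -8.256731668967278 t [0.48883118 0.09960273] res mm [[ 0.17083591  0.35219138]
 [ 0.04142458 -0.0716099 ]
 [ 0.09156565 -0.29884491]
 [-0.30382614  0.01826343]]
w50 [0.53099223 0.13946118]
w58 [0.52194487 0.0771142 ]
g [ -37.55439108 -157.83187411]
y [-34.86572316 161.36284869]
corner [ -88.59341717 -201.86591087]
corner [-88.75598165 202.78582355]
corner [ 87.94984673 204.38436315]
corner [  89.01472725 -201.65781945]
corner2 [ -88.59820247 -203.29681233]
corner2 [-89.50322408 203.72864885]
corner2 [ 88.27013233 204.46299655]
corner2 [  90.09299347 -202.83774691]
[0.46167685 0.07539408 0.1915558 ] [[-0.99, 0.139, 0.002], [0.139, 0.99, 0.001], [-0.002, 0.001, -1.0]]
```

{"fn": "servo_tool", "kwargs": {"commands": [[2.6,47.3,20,0],[2.6,47.3,20,0],[2.6,47.3,20,0],[2.6,47.3,20,0],[0,0,10,10]], "claw": 0.49}}

```text
clock: 3.82
eef_pos: [0.4766, 0.2685, 0.0999]
orientation: [0.156, 0.988, 0.002, -0.0]
force: [-0.3, -1.2, -0.2]
gripper_width: 0.0701
grasp_force: 0.0
```

{"fn": "servo_tool", "kwargs": {"commands": [[0,0,0,10],[0,0,0,10],[0,0,0,10],[0,0,0,10],[0,0,0,10]]}}

```text
clock: 4.45
eef_pos: [0.4774, 0.2639, 0.1012]
orientation: [0.562, 0.827, 0.001, 0.0]
force: [-0.5, 0.6, -0.7]
gripper_width: 0.0701
grasp_force: 0.0
```

{"fn": "servo_tool", "kwargs": {"commands": [[0,0,0,10],[0,0,0,10],[0,0,0,10],[0,0,0,0],[0,0,0,0]]}}

```text
clock: 5.08
eef_pos: [0.4771, 0.2634, 0.1008]
orientation: [0.754, 0.657, 0.0, -0.0]
force: [-0.4, 0.6, 0.1]
gripper_width: 0.0702
grasp_force: 0.0
```

```bash
python3 look.py 3
python3 - <<'E'
from h import *
o=sensors.get_obs();print(o['joints'].round(2) if hasattr(o['joints'],'round') else o['joints'],o['eef_pos'],R.from_quat(o['orientation']).as_matrix().round(3).tolist(),tool(o,[.4775,.2645,.029]))
E
```

```text
green_tin []
yellow_tin [([243.3, 186.1, 82.5, 81.6], 0.6)]
white_tin [([350.5, 290.6, 18.8, 35.0], 0.58)]
yellow [256 242  57  20 813] [284.2 250.3] [0.4766 0.2518 0.05  ]
yellow [249 245  72  24 487] [284.2 258.4] [0.4758 0.2461 0.05  ]
dark [    0   226   560   194 50685] [248.5 350. ] [0.4356 0.1604 0.02  ]
dark [ 333  394   63   26 1323] [365.6 408.3] [0.524  0.0915 0.02  ]
[-0.91  0.69  0.56  1.92 -0.56  0.69 -0.15] [0.47718623 0.26290112 0.10061843] [[0.14, 0.99, 0.0], [0.99, -0.14, 0.0], [0.0, -0.0, -1.0]] [ 1.59525855  0.08769751 71.61914751]
```

View pics/w3.png

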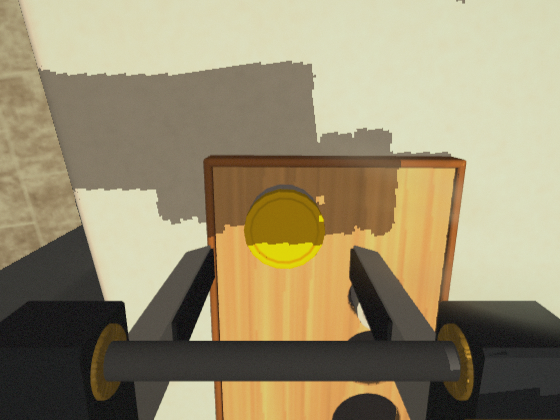

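Run:
```python
from h import *
import pickle
o=pickle.load(open('o3.pkl','rb'));V=cam('wrist',o)
a=cv2.imread('pics/w3.png');h=cv2.cvtColor(a,cv2.COLOR_BGR2HSV)
m=cv2.inRange(h,(22,180,60),(36,255,255));m[:, :238]=0;m[:,332:]=0;m[:180]=0;m[275:]=0
p=cv2.findNonZero(m);c,r=cv2.minEnclosingCircle(p);print(c,r,onz(*V,c,.05),tool(o,onz(*V,c,.05)))
for e in((207,160),(463,161)):print(onz(*V,e,.024),tool(o,onz(*V,e,.024)))
```

```text
(284.17559814453125, 229.1600799560547) 40.492313385009766 [0.47854675 0.26616659 0.05      ] [ 2.89348644  0.99839698 50.79338852]
[0.43193777 0.31441124 0.024     ] [ 44.26765224 -51.7947635   76.81270304]
[0.60572338 0.28980564 0.024     ] [ 43.73928485 123.72330768  76.84939648]
```

{"fn": "servo_tool", "kwargs": {"commands": [[1.5,0.5,24,0],[0,0,24,0],[0,0,23.6,0],[0,0,0,0]]}}

```text
clock: 5.78
eef_pos: [0.4767, 0.2637, 0.0277]
orientation: [0.755, 0.656, -0.002, -0.001]
force: [0.1, 0.9, 0.4]
gripper_width: 0.0698
grasp_force: 0.0
```

{"fn": "servo_tool", "kwargs": {"commands": [[0,0,0,0],[0,0,0,0],[0,0,0,0],[0,0,0,0]], "claw": 0.05, "newtons": 4}}

```text
clock: 6.28
eef_pos: [0.4785, 0.2646, 0.0298]
orientation: [0.755, 0.656, 0.001, 0.0]
force: [0.1, 0.2, 5.3]
gripper_width: 0.053
grasp_force: 4.0
```

{"fn": "servo_tool", "kwargs": {"commands": [[-10,0,0,0],[-20,0,0,0],[-20,0,0,0],[-20,0,0,0],[-20,0,0,0]]}}

```text
clock: 6.9
eef_pos: [0.465, 0.1742, 0.0293]
orientation: [0.755, 0.655, 0.0, -0.0]
force: [2.3, 2.6, 4.1]
gripper_width: 0.0528
grasp_force: 4.0
```

{"fn": "servo_tool", "kwargs": {"commands": [[-20,0,0,0],[-20,0,0,0],[-20,0,0,0],[-20,0,0,0],[-9,0,0,0]]}}

```text
clock: 7.52
eef_pos: [0.4519, 0.0856, 0.0292]
orientation: [0.756, 0.655, -0.0, -0.0]
force: [0.5, 3.5, 5.3]
gripper_width: 0.0528
grasp_force: 4.0
```

{"fn": "servo_tool", "kwargs": {"commands": [[0,10,0,0],[0,15,0,0],[0,15,0,0],[0,10,0,0],[0,0,0,0]]}}

```text
clock: 8.15
eef_pos: [0.5029, 0.0795, 0.0285]
orientation: [0.755, 0.655, -0.0, 0.001]
force: [0.6, 0.4, -0.7]
gripper_width: 0.0531
grasp_force: 4.0
```

{"fn": "servo_tool", "kwargs": {"commands": [[0,10,0,0],[0,5,0,0],[0,0,0,0],[0,0,0,0]]}}

```text
clock: 8.65
eef_pos: [0.5167, 0.0779, 0.0287]
orientation: [0.755, 0.656, -0.0, -0.0]
force: [0.7, 0.2, -0.9]
gripper_width: 0.0526
grasp_force: 4.0
```

```bash
python3 look.py 4
python3 - <<'E'
from h import *
for i in range(4):
    get_image('top');o=sensors.get_obs();print(o['eef_pos'].round(4),tool(o,[.5225,.0772,.03]).round(1),o['force'])
E
```

```text
green_tin [([16.3, 0.0, 404.4, 418.9], 0.66)]
yellow_tin [([224.4, 211.4, 113.9, 119.7], 0.96), ([15.4, 0.0, 405.5, 419.3], 0.52)]
white_tin [([14.6, 1.0, 404.6, 415.0], 0.69), ([251.2, 0.5, 94.6, 58.7], 0.65)]
yellow [ 246  310   75   21 1043] [282.  319.8] [0.5135 0.0588 0.05  ]
dark [ 26   0  30 166 627] [39.9 77.4] [0.415 0.185 0.02 ]
dark [255  25  79  41 497] [290.4  51.4] [0.5345 0.1797 0.02  ]
dark [ 248   90   94   94 6949] [294.7 136.4] [0.5314 0.1407 0.02  ]
dark [    0   206   560   214 46889] [278.6 358.2] [0.5056 0.0164 0.02  ]
[0.5168 0.078  0.0289] [ 0.   5.7 -1.1] [ 0.8718056  -0.03743279 -0.58329722]
[0.5169 0.0779 0.0289] [ 0.   5.7 -1.1] [-0.14209231  0.51696108 -0.32882532]
[0.5169 0.078  0.0289] [ 0.   5.6 -1.1] [ 0.05792662  0.79508594 -1.37132384]
[0.5169 0.078  0.0289] [ 0.   5.6 -1.1] [ 0.53445727 -0.0300484  -1.95410013]
```

View pics/w4.png

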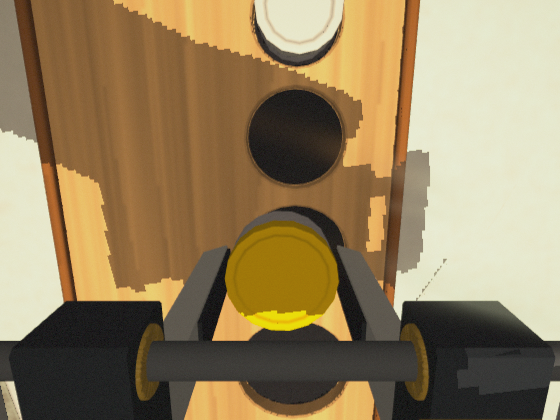

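Run:
```python
from h import *
import pickle
o=pickle.load(open('o4.pkl','rb'));V=cam('wrist',o)
Rt=R.from_quat(o['orientation']).as_matrix();a=np.linspace(0,6.283,181)
for dx in(-2,0,2,4):
    for z in(.05,):
        q=np.array([proj(*V,[*(o['eef_pos']+Rt@np.array([dx/1e3+.0265*np.cos(t),.0265*np.sin(t),0]))[:2],z]) for t in a])
        print(dx,q.min(0).round(1),q.max(0).round(1))
img=cv2.imread('pics/w4.png')
c=img[205:340,282].astype(int);print([(205+i,*c[i]) for i in list(range(0,30,2))+list(range(116,134,2))])
```

```text
-2 [225.8 231.6] [340.4 336.6]
0 [225.6 227.3] [340.6 332.9]
2 [225.4 223. ] [340.8 329.2]
4 [225.3 218.6] [341.  325.5]
[(205, np.int64(62), np.int64(108), np.int64(152)), (207, np.int64(46), np.int64(67), np.int64(89)), (209, np.int64(27), np.int64(28), np.int64(24)), (211, np.int64(58), np.int64(61), np.int64(68)), (213, np.int64(79), np.int64(86), np.int64(94)), (215, np.int64(80), np.int64(85), np.int64(94)), (217, np.int64(78), np.int64(85), np.int64(93)), (219, np.int64(78), np.int64(85), np.int64(94)), (221, np.int64(10), np.int64(85), np.int64(113)), (223, np.int64(10), np.int64(88), np.int64(115)), (225, np.int64(10), np.int64(87), np.int64(115)), (227, np.int64(10), np.int64(117), np.int64(154)), (229, np.int64(10), np.int64(121), np.int64(161)), (231, np.int64(10), np.int64(121), np.int64(161)), (233, np.int64(10), np.int64(117), np.int64(154)), (321, np.int64(10), np.int64(186), np.int64(234)), (323, np.int64(10), np.int64(202), np.int64(234)), (325, np.int64(10), np.int64(222), np.int64(234)), (327, np.int64(10), np.int64(220), np.int64(234)), (329, np.int64(10), np.int64(203), np.int64(226)), (331, np.int64(41), np.int64(46), np.int64(47)), (333, np.int64(43), np.int64(44), np.int64(48)), (335, np.int64(43), np.int64(45), np.int64(48)), (337, np.int64(44), np.int64(48), np.int64(50))]
```

Seen from here, well_50 is at (295,136), the lid is at (282,277), and the fingers straddle the lid. That leaves about 5.4 mm along tool y and 0 along tool x.

{"fn": "servo_tool", "kwargs": {"commands": [[0,5.4,0,0],[0,0,0,0],[0,0,0,0]]}}

```text
clock: 9.43
eef_pos: [0.5223, 0.0771, 0.0288]
orientation: [0.755, 0.655, -0.0, -0.0]
force: [0.5, -0.3, -1.3]
gripper_width: 0.053
grasp_force: 4.0
```

{"fn": "servo_tool", "kwargs": {"commands": [[0,0,0,0],[0,0,0,0],[0,0,0,0],[0,0,0,0]], "claw": 0.35}}

```text
clock: 9.93
eef_pos: [0.5223, 0.0772, 0.0289]
orientation: [0.755, 0.655, 0.0, -0.0]
force: [-0.1, -0.1, -0.3]
gripper_width: 0.0634
grasp_force: 0.0
```

```bash
python3 look.py 5
```

```text
green_tin []
yellow_tin []
white_tin [([238.6, 0.1, 95.3, 61.7], 0.95)]
yellow [ 243  297   78   22 1159] [281.4 307. ] [0.5197 0.0646 0.05  ]
dark [ 13   0  31 161 632] [27.8 75.2] [0.4152 0.186  0.02  ]
dark [244  29  81  37 515] [283.   51.4] [0.5367 0.1795 0.02  ]
dark [ 238   90   93   94 6944] [283.9 136.5] [0.5317 0.1407 0.02  ]
dark [    0   249   560   171 46120] [273.7 359.5] [0.5082 0.015  0.02  ]
```

View pics/w5.png

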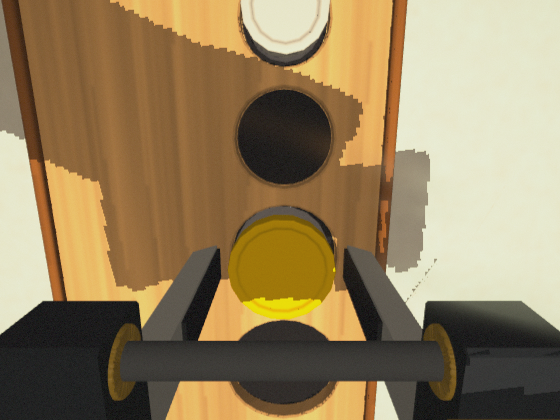

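Yellow has dropped: its lid width went from 114 to 106 px, and it is centred in its well. I'll raise the tool and move over to green.

{"fn": "servo_tool", "kwargs": {"commands": [[0,0,-35,0],[0,0,-37,0],[-30,-20,0,0],[-40,-20,0,0],[-40,-20,0,0]]}}

```text
clock: 10.75
eef_pos: [0.4468, -0.0241, 0.1011]
orientation: [0.755, 0.656, 0.0, 0.0]
force: [0.6, -0.5, -0.6]
gripper_width: 0.0633
grasp_force: 0.0
```

{"fn": "servo_tool", "kwargs": {"commands": [[-32.5,-14,0,0],[0,0,0,0],[0,0,0,0]]}}

```text
clock: 11.12
eef_pos: [0.4297, -0.053, 0.1009]
orientation: [0.755, 0.656, 0.0, 0.0]
force: [-0.2, -0.6, -0.0]
gripper_width: 0.0636
grasp_force: 0.0
```

```bash
python3 look.py 6
python3 - <<'E'
from h import *
import pickle
o=pickle.load(open('o6.pkl','rb'));V=cam('wrist',o)
m=cv2.inRange(cv2.cvtColor(cv2.imread('pics/w6.png'),cv2.COLOR_BGR2HSV),(45,120,25),(85,255,255));m[:150]=0;m[300:]=0
cs=max(cv2.findContours(m,0,1)[0],key=cv2.contourArea);c,r=cv2.minEnclosingCircle(cs);P=onz(*V,c,.05)
print(o['eef_pos'],c,r,cv2.boundingRect(cs),P,tool(o,P))
E
```

```text
green_tin [([245.5, 190.1, 72.2, 76.1], 0.95), ([325.3, 333.2, 55.7, 66.7], 0.89), ([226.6, 382.9, 53.6, 37.1], 0.78)]
yellow_tin [([353.3, 0.0, 98.3, 48.4], 0.69)]
white_tin []
green [ 250  198   67   67 3573] [282.8 231.2] [ 0.4301 -0.0515  0.05  ]
yellow [ 364    0   88   42 2797] [405.9  17.3] [0.5159 0.0635 0.05  ]
dark [    0    72   136   212 20591] [ 55.7 166.5] [0.2783 0.0081 0.02  ]
dark [ 343   72   91   91 6546] [388.  117.8] [0.5105 0.0087 0.02  ]
dark [    0   249   560   171 43270] [273.1 359.2] [ 0.4061 -0.1672  0.02  ]
[ 0.42968315 -0.05298365  0.10093373] (282.79296875, 231.21434020996094) 34.116416931152344 (250, 198, 67, 67) [ 0.43002874 -0.05153481  0.05      ] [ 1.45527316  0.10879007 50.93460695]
```

View pics/w6.png

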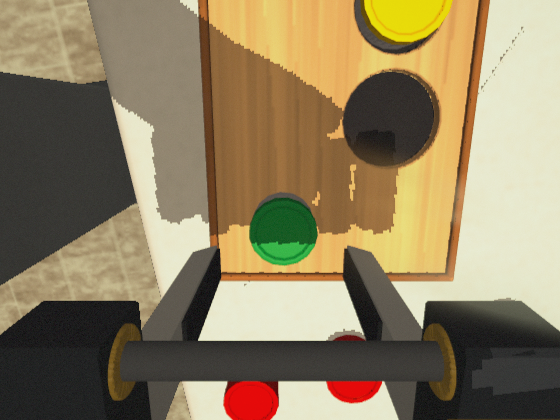

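Green is at (283,231) between the finger tips, with the red look-alikes at (251,400) and (354,370) outside the tray and clear. I'll descend and grip.

{"fn": "servo_tool", "kwargs": {"commands": [[0.3,0,24,0],[0,0,24,0],[0,0,24,0],[0,0,0,0]]}}

```text
clock: 11.82
eef_pos: [0.4282, -0.0526, 0.0277]
orientation: [0.755, 0.656, -0.001, -0.001]
force: [-1.2, 0.3, 0.2]
gripper_width: 0.0633
grasp_force: 0.0
```

{"fn": "servo_tool", "kwargs": {"commands": [[0,0,0,0],[0,0,0,0],[0,0,0,0],[0,0,0,0]], "claw": -0.15, "newtons": 4}}

```text
clock: 12.32
eef_pos: [0.4297, -0.0531, 0.0296]
orientation: [0.755, 0.656, 0.001, 0.001]
force: [-0.2, 1.1, 6.6]
gripper_width: 0.0451
grasp_force: 4.0
```

{"fn": "servo_tool", "kwargs": {"commands": [[10,0,0,0],[20,0,0,0],[20,0,0,0],[20,0,0,0],[20,0,0,0]]}}

```text
clock: 12.95
eef_pos: [0.4421, 0.036, 0.0292]
orientation: [0.755, 0.655, 0.0, 0.001]
force: [0.0, -3.2, 4.6]
gripper_width: 0.0449
grasp_force: 4.0
```

{"fn": "servo_tool", "kwargs": {"commands": [[20,0,0,0],[20,0,0,0],[20,0,0,0],[20,0,0,0],[20,0,0,0]]}}

```text
clock: 13.58
eef_pos: [0.4557, 0.1351, 0.0291]
orientation: [0.755, 0.655, -0.0, 0.0]
force: [-0.6, -2.8, 4.0]
gripper_width: 0.0446
grasp_force: 4.0
```

{"fn": "servo_tool", "kwargs": {"commands": [[15,0,0,0],[0,10,0,0],[0,15,0,0],[0,15,0,0],[0,10,0,0]]}}

```text
clock: 14.2
eef_pos: [0.5086, 0.1427, 0.0287]
orientation: [0.755, 0.655, 0.0, 0.0]
force: [-1.5, -0.5, 2.8]
gripper_width: 0.045
grasp_force: 4.0
```

{"fn": "servo_tool", "kwargs": {"commands": [[0,10,0,0],[0,6,0,0],[0,0,0,0],[0,0,0,0]]}}

```text
clock: 14.7
eef_pos: [0.523, 0.1404, 0.0288]
orientation: [0.755, 0.655, -0.0, -0.0]
force: [-0.5, 0.2, -0.7]
gripper_width: 0.0448
grasp_force: 4.0
```

```bash
python3 look.py 7
python3 - <<'E'
from h import *
import pickle
o=pickle.load(open('o7.pkl','rb'));V=cam('wrist',o)
img=cv2.imread('pics/w7.png');m=cv2.inRange(cv2.cvtColor(img,cv2.COLOR_BGR2HSV),(45,120,25),(85,255,255));m[:150]=0
cs=max(cv2.findContours(m,0,1)[0],key=cv2.contourArea);print(cv2.boundingRect(cs))
Rt=R.from_quat(o['orientation']).as_matrix();a=np.linspace(0,6.283,181)
for dx in(0,2):
    q=np.array([proj(*V,[*(o['eef_pos']+Rt@np.array([dx/1e3+.0225*np.cos(t),.0225*np.sin(t),0]))[:2],.05]) for t in a]);print(dx,q.min(0).round(1),q.max(0).round(1))
print(o['eef_pos'],tool(o,[.5314,.1395,.03]),Rt[:2,:2].round(4).tolist())
E
```

```text
green_tin [([19.4, 2.2, 407.6, 414.9], 0.67), ([231.6, 220.8, 100.3, 105.5], 0.61)]
yellow_tin [([248.8, 317.8, 97.0, 102.2], 0.78)]
white_tin [([259.9, 118.5, 87.4, 81.1], 0.65)]
green [ 234  233   96   94 7060] [281.4 279.4] [0.5224 0.1419 0.05  ]
yellow [ 248  381   98   39 2939] [296.4 397.4] [0.5209 0.0767 0.05  ]
dark [    0   213   560   207 44599] [278.1 355. ] [0.5119 0.081  0.02  ]
(234, 233, 97, 94)
0 [234.3 235.8] [331.9 325.5]
2 [234.2 231.6] [332.1 321.8]
[0.52300232 0.14044501 0.02878394] [ 0.24576677  8.44688585 -1.21763495] [[0.1407, 0.9901], [0.9901, -0.1407]]
```

View pics/w7.png

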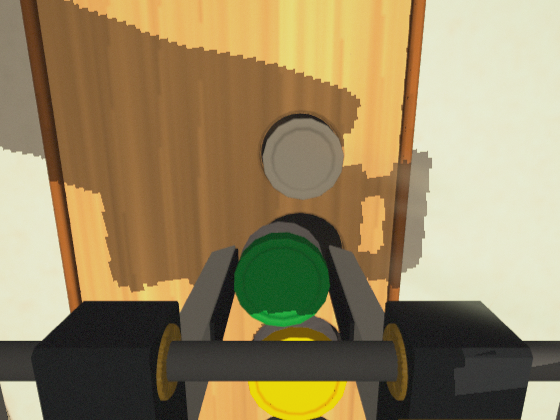

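{"fn": "servo_tool", "kwargs": {"commands": [[1.8,4.4,0,0],[0,4,0,0],[0,0,0,0],[0,0,0,0]]}}

```text
clock: 15.4
eef_pos: [0.5317, 0.1411, 0.0288]
orientation: [0.755, 0.656, -0.0, -0.0]
force: [-0.1, 0.1, -0.4]
gripper_width: 0.0447
grasp_force: 4.0
```

{"fn": "servo_tool", "kwargs": {"commands": [[0,0,0,0],[0,0,0,0],[0,0,0,0],[0,0,0,0]], "claw": 0.15}}

```text
clock: 15.9
eef_pos: [0.5318, 0.1411, 0.0289]
orientation: [0.755, 0.656, 0.0, -0.0]
force: [-0.3, -1.2, -0.6]
gripper_width: 0.0537
grasp_force: 0.0
```

```bash
python3 look.py 8
```

```text
green_tin [([234.5, 216.5, 96.5, 98.2], 0.58)]
yellow_tin [([233.6, 317.4, 95.9, 99.5], 0.65), ([0.0, 2.7, 408.0, 416.1], 0.3)]
white_tin [([242.2, 124.1, 84.1, 79.6], 0.8)]
green [ 238  226   90   90 6271] [282.  270.5] [0.5321 0.1469 0.05  ]
yellow [ 232  381   98   39 3086] [280.4 397.9] [0.5216 0.0781 0.05  ]
dark [ 14   0  32 180 668] [29.7 89.8] [0.4235 0.2434 0.02  ]
dark [241 226  86  31 666] [287.9 236.7] [0.5361 0.1525 0.02  ]
dark [    0   249   560   171 43854] [277.1 359.6] [0.5196 0.0786 0.02  ]
```

View pics/w8.png

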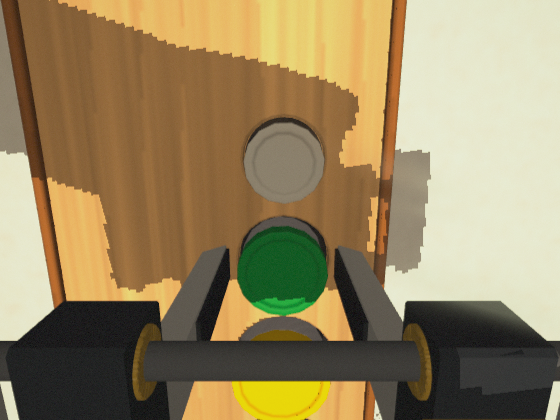

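Green has dropped: its width went from 97 to 90 px, and it is level and centred. I'll retreat straight up and check.

{"fn": "servo_tool", "kwargs": {"commands": [[0,0,-30,0],[0,0,-40,0],[0,0,-50,0],[-30,0,-30,0],[-30,0,0,0]]}}

```text
clock: 16.73
eef_pos: [0.525, 0.0813, 0.1813]
orientation: [0.755, 0.656, 0.002, 0.001]
force: [0.0, -0.4, -0.5]
gripper_width: 0.0547
grasp_force: 0.0
```

{"fn": "servo_tool", "kwargs": {"commands": [[0,0,0,0],[0,0,0,0],[0,0,0,0],[0,0,0,0]]}}

```text
clock: 17.23
eef_pos: [0.5232, 0.0825, 0.1784]
orientation: [0.755, 0.656, -0.0, -0.0]
force: [0.4, -0.4, -0.3]
gripper_width: 0.0543
grasp_force: 0.0
```

```bash
python3 look.py 9
python3 - <<'E'
from h import *
import pickle
o=pickle.load(open('o9.pkl','rb'));V=cam('wrist',o)
h=cv2.cvtColor(cv2.imread('pics/w9.png'),cv2.COLOR_BGR2HSV)
for n,l,u,d in(('g',(45,120,25),(85,255,255),.045),('y',(22,150,50),(36,255,255),.053)):
    cs=max(cv2.findContours(cv2.inRange(h,l,u),0,1)[0],key=cv2.contourArea);e=cv2.fitEllipse(cv2.convexHull(cs))
    print(n,e,onz(*V,e[0],.04))
E
```

```text
green_tin [([254.3, 107.5, 57.3, 52.4], 0.79), ([250.4, 409.4, 35.5, 10.1], 0.73), ([361.4, 390.8, 18.5, 28.0], 0.72)]
yellow_tin [([251.1, 175.0, 60.5, 61.2], 0.79)]
white_tin [([261.0, 41.4, 47.0, 49.3], 0.85)]
green [ 256  107   53   54 2242] [282.2 133.5] [0.5312 0.1414 0.05  ]
yellow [ 252  196   60   40 1796] [280.9 213.8] [0.5208 0.075  0.05  ]
dark [    0   159   560   261 59241] [226.8 335.7] [ 0.4466 -0.0541  0.02  ]
dark [ 251  242   64   57 2834] [282.4 270. ] [0.5131 0.0103 0.02  ]
g ((282.14666748046875, 133.53826904296875), (52.57743835449219, 53.78084182739258), 9.525693893432617) [0.53108521 0.14086537 0.04      ]
y ((281.31243896484375, 205.9685516357422), (59.44692611694336, 59.75756072998047), 174.09291076660156) [0.52177141 0.07925574 0.04      ]
```

View pics/w9.png

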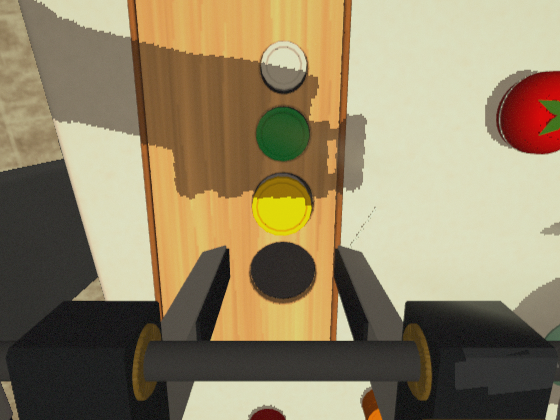

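The final view shows white at (284,66), green at (282,133) and yellow at (281,206), each seated in its own well. The 66 mm well at (282,270) is empty, and the gripper is clear of everything.

```bash
python3 -c "
from bench import *
print(finish_job())"
```

```text
the job is handed in; nothing more can be done
None
```

The job is handed in at about 17 s of the 72 s: the last view shows green seated in the 50 mm well and yellow in the 58 mm well, with white still in its well, the 66 mm well empty and the gripper clear (no verdict was returned).

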